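# Centre-punch the marked spot on a grinder's tool-rest foot

### The job

The yellow spot on the grinder's tool-rest foot has to be centre-punched: slide the foot across the press's steel anvil, keeping it down flat, until the middle of the spot lies straight under the punch tip, and let go of it. Then push the red knob on top of the press down until the punch presses on the spot, and let the knob spring back up, leaving the foot where it is. The punch must not touch the foot anywhere but on the spot, and the other things on the bench are to be left alone.

Things in the scene. Friction and masses are not known exactly. Their poses are not given: they have to be found in the camera images.
- press: Green C-frame hand punch press fixed to the bench. Origin: bench level, on the vertical punch axis; x points away from the robot's side, y to the column. Steel anvil plate 20 mm thick (top 20 mm above the origin), x -150 to 85 mm, y -185 to 125 mm. Column x -35 to 24, y 70 to 120 mm.
- head (a point): Centre of the underside of the press's head, 95 mm above the bench on the punch axis. In the press's axes the nose covers x -38 to 24, y -25 to 120, height 95 to 170 mm; the wider housing on it x -65 to 24, y -35 to 120, height 170 to 235 mm. Work beneath is reached from -x with the tool leaned back 30 to 45 degrees from vertical.
- punch_tip (a point): Lower end of the dark steel punch (10 mm diameter, pointed over its last 9 mm) hanging from the head's nose. At rest it is 44 mm above the bench: 16 mm above the top of the foot's plate.
- knob_top (a point): Centre of the top of the red mushroom palm knob, 48 mm diameter, that stands on the press's head and is one piece with the punch; 285 mm above the bench at rest.
- punch: Punch and red knob in one piece, origin at the tip. It slides only straight down, 22 mm at most, and meets the foot's plate after about 16 mm. A light spring (1 to 3 N) returns it.
- foot: Loose tool-rest foot on the anvil, 0.35 to 0.7 kg: dark steel base plate 110 x 64 x 8 mm (x, y, z) with a blue square boss, 30 x 30 mm, standing on it up to 53 mm above the plate's underside. Origin: centre of the plate's underside. The boss is centred at x -30 mm, the yellow spot at x +25 mm, both at y 0. Its x axis points from boss to spot, away from the robot, within about 40 degrees.
- boss (a point): Good height to grip the boss: on its axis, 40 mm above the plate's underside (13 mm below the boss's top). Grip it across y, 30 mm wide.
- spot (a point): Centre of the yellow painted spot, 12 mm diameter, on the top face of the foot's plate, 55 mm from the boss's axis.
- compound_bar: Bystander: green bar of polishing compound, 95 x 45 x 38 mm, origin at the centre of its underside, loose on the bench.
- paste_tin: Bystander: round tin of paste with an orange cap, 60 mm diameter, 50 mm tall, origin at the centre of its underside, loose on the bench.
- grit_stone: Bystander: reddish-brown grinding stone, 100 x 40 x 24 mm, origin at the centre of its underside, loose on the bench.
Mind the look-alikes: they are no part of the job. What is meant by the foot is not brown or orange, and is the smaller of those in its own colour.

How it is judged:
By the outcome, as a careful person would: the job done as asked, in the order asked, and still so for the second after the job is handed in, with the robot touching nothing.
It also fails if it takes over 58 s, if anything falls off the work surface, if the arm or the gripper's body presses on something with over 40 N, if the wrist force passes 120 N, or if a joint passes its speed limit or range.

### The arm

A 6-joint arm with a two-finger parallel gripper is mounted at the origin on the work surface. World frame = base frame: x ahead of the robot, y to its left, z up, the work surface at z = 0. Lengths are in m, angles in rad, forces in N, time in s.
With the tool pointing down it reaches from about 0.4 to 0.925 m from the base axis. Payload 12.5 kg.
Tool frame: the origin (TCP) lies midway between the tips of the shut fingers; the grasp point (between the pads) lies 19 mm behind it; z points along the fingers, y is the line along which they close (so a half turn about z gives the same grasp; the last joint's range is limited). The gripper opens to 95 mm and grips with 3 to 60 N. Pads are 20 mm wide; open, the fingers measure 119 mm over their backs; the gripper's body (75 mm by 180 mm) begins 59 mm behind the grasp point.
Start: joints at [-1.419, 0.491, 1.559, -0, 1.092, -0.106], TCP at [0.159, -0.604, 0.215] pointing down, gripper open.
Joint ranges: [-3.1, 3.1], [-0.84, 2.19], [0.05, 2.79], [-1.13, 4.28], [0.06, 2.93], [-2.69, 2.69]. Speed limits (rad/s): [2.22, 2.22, 2.79, 3.14, 3.14, 3.14].

### API

Orientations are given as [roll, pitch, yaw] about the fixed x, y, z axes, in that order (R = Rz(yaw) Ry(pitch) Rx(roll)).
In Python, from plant import bot, grab_frame, calibration gives the robot as it stands.
- The arm moves only by the tool drive_tool, never from a script. Its argument "commands" is a list of rows, each an object with "travel": the shift along the tool's x, y, z in m, a list of three; "yaw": the turn about the tool's z in units of 6 degrees (1.0 is 6 degrees); "jaw": the opening, from 0 (shut) to 1 (fully open). In form: [{"travel": [dx, dy, dz], "yaw": yaw, "jaw": jaw}, ...]. A call has 1 to 5 rows; each row shifts and turns the commanded pose from where the row before left it, along the tool's axes as they then stand; what a row does not reach is not made up. A row lasts 1/8 s, in which the tool goes at most 62.5 mm and 10.7 degrees, less where a joint would pass 70% of its speed; a pose out of reach is approached as far as the arm can. A call is refused whole if a number of a shift passes 0.0625 or a number of a turn 1, either way. A call with a gripper value outside its range is refused whole. The fingers move at their own pace and stop on an object; "newtons" is the grip in N (left out, the last holds). Time passes only in rows, so rows that do not move let the fingers close. It gives the time, the measured TCP pose, the force, the opening and the grip force at its end, in the units of the state.
- bot.get_state(): the state, without advancing time (a new reading comes with each control period).
- grab_frame(name): name is "side" or "top" or "wrist"; returns the picture (384x512x3 uint8, blue, green, red); there is no depth.
- calibration(name): a dict with "fov_y" (degrees; the focal length in pixels is half the picture's height over the tangent of half this angle, whatever the lens; pixels are square), "cx", "cy" (the principal point, pixels), "distortion" ([k1, k2, p1, p2, k3] as OpenCV has them; the pictures are not rectified), "eye" and "attitude" of the camera in the world. Camera axes: x right, y down, z forward; pixel columns grow to the right and rows downward; lengths in m; the calibration is good to about 2 mm. A picture is of the moment at which its call begins: read the wrist's pose just before it. calibration takes no time and is no camera call; for the wrist camera it gives the pose at the moment of the call.
- bot.finish_job(): hands the job in; it is judged then, once.
The state is a dict: "time": time; "joint_positions": joint angles; "dq": joint speeds; "joint_efforts": joint torques, N m; "position": TCP position; "orientation": TCP orientation; "contact_force": force on the tool from outside, world axes, zero at the start; "moment": the same for the moment, N m; "finger_gap": finger opening in m; "finger_force": force on a finger pad.
Only numpy, scipy, OpenCV 4.12 (cv2) and the standard library are available. Lean on these libraries where they do the work, as an engineer would, in place of code of your own. Each camera call takes 0.05 s, during which the arm holds its last target. There are 200 camera calls.

## Working session

There is one attempt and no reset: what is moved stays moved. The work goes in short steps, Python scripts to look and compute and a tool call to move; the robot and the scene stay as the last step left them, time stands still between calls to the robot, and variables do not carry over. Pictures are saved under pics/ and viewed, at most 10 in all, crops included, and the job is handed in when it is done.

Besides the shell and the picture viewer there is one more tool, called after "Call:" by a JSON object that holds its "op" and its "data", one argument or row to a line. drive_tool: Moves the arm, as the interface text tells. Its arguments: {"type":"object","properties":{"commands":{"type":"array"},"newtons":{"type":"number"}},"required":["commands"]}

```bash
mkdir -p pics; ls; python3 - <<'E'
from plant import bot, grab_frame, calibration
import cv2
for n in ("side","top"):
    cv2.imwrite(f"pics/{n}0.png",grab_frame(n)); print(n,calibration(n))
s=bot.get_state(); print(s)
print(calibration("wrist"))
E
```

```text
pics
side {'fov_y': 56.00246336234339, 'cx': 258.51300119940964, 'cy': 187.0108661044889, 'distortion': array([-0.10587967,  0.        ,  0.        ,  0.        ,  0.        ]), 'eye': array([0.1033023 , 0.77214821, 0.76128482]), 'attitude': array([-2.16577303, -0.01712759, -2.55891191])}
top {'fov_y': 49.462204868348024, 'cx': 248.49819317509034, 'cy': 190.48028928524496, 'distortion': array([-0.05091445,  0.        ,  0.        ,  0.        ,  0.        ]), 'eye': array([0.39003767, 0.02423651, 1.29012378]), 'attitude': array([-2.99539789e+00,  2.07880611e-04, -1.54374054e+00])}
{'time': 0.1, 'joint_positions': array([-1.41860474e+00,  4.91478395e-01,  1.55934786e+00, -7.74920992e-05,
        1.09170335e+00, -1.05600588e-01]), 'dq': array([-0.00110903, -0.0013631 , -0.00022984, -0.00083238,  0.00017962,
       -0.00100107]), 'joint_efforts': array([ 3.04517205e-03, -6.13621116e+01, -2.58605433e+01,  6.94618584e-02,
        4.70366946e-02, -5.90787886e-05]), 'position': array([ 0.15931472, -0.60414947,  0.21414716]), 'orientation': array([-3.14065367e+00, -3.04080431e-05,  2.57827912e-01]), 'contact_force': array([ 0.32508714,  0.22136851, -0.07946291]), 'moment': array([ 0.07765419, -0.02562678,  0.01691553]), 'finger_force': 0.0, 'finger_gap': 0.09482330494296849}
{'fov_y': 58.16976296527687, 'cx': 253.68908208080734, 'cy': 187.4812716904078, 'distortion': array([-0.00092045,  0.        ,  0.        ,  0.        ,  0.        ]), 'eye': array([ 0.23216136, -0.58467475,  0.38383037]), 'attitude': array([ 2.86616034e+00,  7.95723477e-04, -1.31400965e+00])}
```

View pics/side0.png

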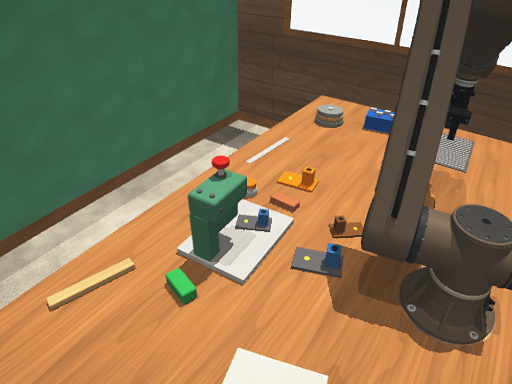

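View pics/top0.png

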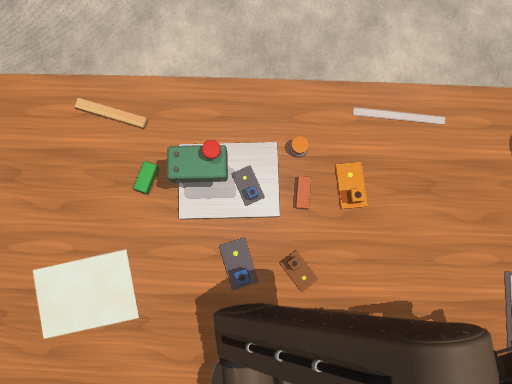

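The picture shows four foot-like things, given here by their pixels in the top view:
- Dark plate with blue boss on the anvil, (248,185). In the side view it is at (255,220).
- Larger dark plate with blue boss on the bench, (238,262).
- Brown one, (298,270).
- Orange one, (351,185).

The one on the anvil fits the description: it is blue and dark, and the smaller of the two in that colour. I'll confirm it in an enlarged crop and measure.

```bash
cat > h.py <<'E'
import numpy as np, cv2
from scipy.spatial.transform import Rotation as Ro
from plant import bot, grab_frame, calibration
def cam(n):
    c=calibration(n); f=192/np.tan(np.radians(c['fov_y']/2))
    K=np.array([[f,0,c['cx']],[0,f,c['cy']],[0,0,1]])
    return K,np.array(c['distortion']),np.array(c['eye']),Ro.from_euler('xyz',c['attitude']).as_matrix()
def ray(C,px):
    K,d,e,R=C
    u=cv2.undistortPoints(np.array([[px]],float),K,d)[0,0]
    v=R@np.array([u[0],u[1],1]); return e,v/np.linalg.norm(v)
def plane(C,px,z):
    e,v=ray(C,px); return e+v*(z-e[2])/v[2]
def tri(obs):
    A=np.zeros((3,3));b=np.zeros(3);rs=[ray(*o) for o in obs]
    for e,v in rs:
        P=np.eye(3)-np.outer(v,v);A+=P;b+=P@e
    x=np.linalg.solve(A,b)
    return x,[np.linalg.norm((np.eye(3)-np.outer(v,v))@(x-e)) for e,v in rs]
def proj(C,p):
    K,d,e,R=C
    return cv2.projectPoints((np.atleast_2d(p)-e)@R,np.zeros(3),np.zeros(3),K,d)[0][:,0]
def blobs(im,lo,hi,box):
    x0,y0,x1,y1=box
    m=cv2.inRange(cv2.cvtColor(im,cv2.COLOR_BGR2HSV)[y0:y1,x0:x1],lo,hi)
    n,l,s,c=cv2.connectedComponentsWithStats(m)
    return [(s[i,4],*np.round(c[i]+[x0,y0],2),tuple(s[i,:4]+[x0,y0,0,0])) for i in range(1,n) if s[i,4]>5]
E
python3 - <<'E'
from h import *
t=cv2.imread('pics/top0.png');s=cv2.imread('pics/side0.png')
a=cv2.resize(t[130:300,165:315],None,fx=2.6,fy=2.6,interpolation=2)[:440]
b=cv2.resize(s[150:290,170:300],None,fx=3.14,fy=3.14,interpolation=2)[:440,:408]
a=cv2.resize(a,(390,440));b=cv2.resize(b,(408,440)); cv2.imwrite('pics/crop0.png',np.hstack([a,b]))
T,S=cam('top'),cam('side')
for n,im,C,box in(('top',t,T,(180,140,280,220)),('side',s,S,(180,150,300,280))):
    print(n,'yel',blobs(im,(22,90,90),(35,255,255),box)); print(' blue',blobs(im,(100,110,40),(125,255,255),box))
    print(' red',blobs(im,(0,170,90),(4,255,255),box),blobs(im,(174,170,90),(180,255,255),box))
E
```

```text
top yel [(np.int32(13), np.float64(244.38), np.float64(177.38), (np.int64(243), np.int64(176), np.int64(4), np.int64(4)))]
 blue [(np.int32(62), np.float64(251.66), np.float64(191.65), (np.int64(246), np.int64(186), np.int64(12), np.int64(12)))]
 red [(np.int32(265), np.float64(210.94), np.float64(148.64), (np.int64(202), np.int64(140), np.int64(19), np.int64(18)))] []
side yel [(np.int32(12), np.float64(289.67), np.float64(177.5), (np.int64(288), np.int64(176), np.int64(4), np.int64(4))), (np.int32(13), np.float64(245.62), np.float64(220.62), (np.int64(244), np.int64(219), np.int64(4), np.int64(4)))]
 blue [(np.int32(143), np.float64(262.75), np.float64(217.44), (np.int64(258), np.int64(209), np.int64(11), np.int64(17)))]
 red [(np.int32(174), np.float64(220.16), np.float64(161.64), (np.int64(212), np.int64(156), np.int64(17), np.int64(13)))] []
```

View pics/crop0.png

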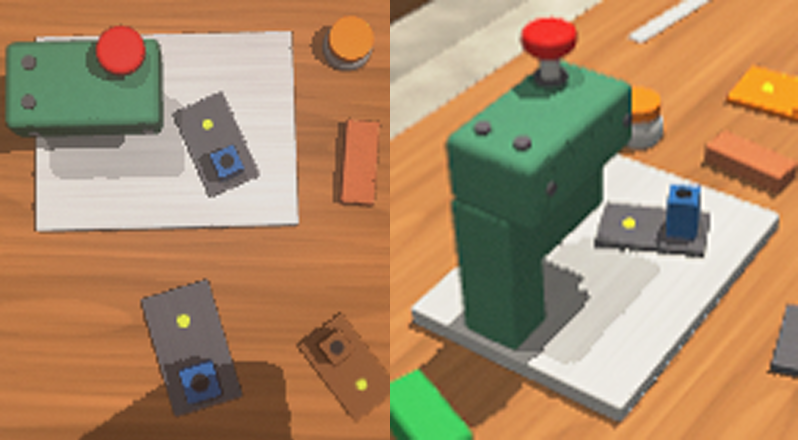

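The crop confirms it: the foot is the dark plate with blue boss on the anvil, smaller than the one on the bench. The drive turns the tool only about its own z axis, so I can't lean it. I'll need an approach with the tool vertical and clear of the housing, so next I'll get the scene geometry and look at the gripper.

```bash
python3 - <<'E'
from h import *
from scipy.optimize import least_squares
T,S=cam('top'),cam('side')
print('spot',tri([(T,(244.38,177.38)),(S,(245.62,220.62))]))
print('knob~',tri([(T,(210.94,148.64)),(S,(220.16,161.0))]))
print('boss top~',tri([(T,(252.2,191.2)),(S,(264,212))]), plane(T,(252.2,191.2),.073))
cor=[(85,125),(85,-185),(-150,-185),(-150,125)]
obs=[(179.2,144.6),(277.3,141.5),(279.6,215.4),(178.8,218.5)]
P=np.array([plane(T,o,.02) for o in obs]);print(P)
sob=[(2,(293.3,219)),]
def f(p):
    c,s=np.cos(p[2]),np.sin(p[2])
    W=np.array([[p[0]+c*x/1e3-s*y/1e3,p[1]+s*x/1e3+c*y/1e3,.02] for x,y in cor])
    return np.r_[(proj(T,W)-obs).ravel()]
r=least_squares(f,[.5,.1,0]);print('press',r.x,np.round(r.fun,1))
for im,C in(('pics/top0.png',T),):
    print('compound',plane(C,(146,178),.038),'tin',plane(C,(300,147),.05),'stone',plane(C,(303,192),.024))
s=cv2.imread('pics/side0.png')[0:180,380:512]
cv2.imwrite('pics/grip.png',cv2.resize(s,None,fx=3.3,fy=3.3,interpolation=2))
st=bot.get_state();print([list(np.round(proj(S,[st['position']+np.array([0,0,h])])[0])) for h in (0,.078,.2,.3)])
E
```

```text
spot (array([0.61672274, 0.04359983, 0.0284263 ]), [np.float64(0.0007021703327093912), np.float64(0.0007021703327093116)])
knob~ (array([0.64229519, 0.12514426, 0.27713245]), [np.float64(0.0002109932125809755), np.float64(0.00021099321258096656)])
boss top~ (array([0.56694181, 0.01790501, 0.06928527]), [np.float64(0.0010192504748355606), np.float64(0.0010192504748355968)]) [0.56733043 0.01836099 0.073     ]
[[ 0.71654158  0.25081851  0.02      ]
 [ 0.73467817 -0.05655911  0.02      ]
 [ 0.5026425  -0.06748289  0.02      ]
 [ 0.48474229  0.24005632  0.02      ]]
press [0.64057341 0.12346651 0.05415698] [-0.6 -0.7  0.  -0.2  0.6  0.6 -0.   0.2]
compound [0.60443951 0.34400594 0.038     ] tin [ 0.71117359 -0.12437008  0.05      ] stone [ 0.57620023 -0.13790498  0.024     ]
[[np.float64(448.0), np.float64(133.0)], [np.float64(454.0), np.float64(114.0)], [np.float64(464.0), np.float64(81.0)], [np.float64(472.0), np.float64(52.0)]]
```

View pics/grip.png

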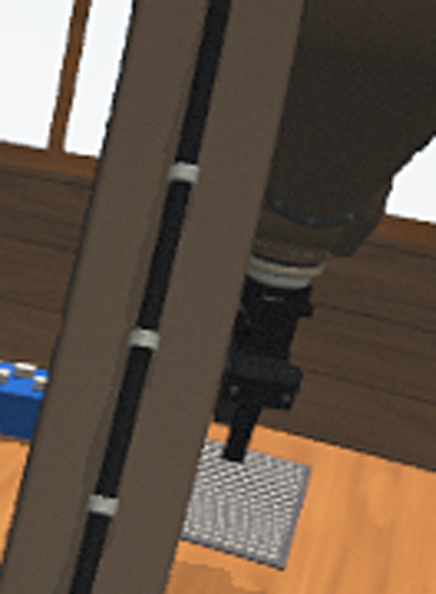

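```bash
python3 - <<'E'
from h import *
S=cam('side');st=bot.get_state();p=st['position'];R=Ro.from_euler('xyz',st['orientation']).as_matrix()
for q in [(0.075,0,-.17),(0,.09,-.078),(0,-.09,-.078),(.0375,0,-.078),(-.0375,0,-.078),(0,.09,-.12),(0,-.09,-.12),(.0375,0,-.19),(-.0375,0,-.19),(0,.0475,0),(0,-.0475,0)]:
    print(q,np.round((proj(S,p+R@np.array(q))[0]-[380,0])*3.3))
spot=np.array([.6167,.0436]);boss=np.array([.5673,.0184]);print(np.degrees(np.arctan2(*(spot-boss)[::-1])),np.linalg.norm(spot-boss))
E
```

```text
(0.075, 0, -0.17) [197. 283.]
(0, 0.09, -0.078) [235. 347.]
(0, -0.09, -0.078) [256. 407.]
(0.0375, 0, -0.078) [210. 370.]
(-0.0375, 0, -0.078) [280. 381.]
(0, 0.09, -0.12) [245. 313.]
(0, -0.09, -0.12) [268. 369.]
(0.0375, 0, -0.19) [238. 271.]
(-0.0375, 0, -0.19) [311. 282.]
(0, 0.0475, 0) [220. 424.]
(0, -0.0475, 0) [229. 458.]
27.027103898508756 0.055456289093303024
```

Call:
{"op": "drive_tool", "data": {
  "commands": [
    {"travel": [0.04, -0.041, -0.008], "yaw": 0, "jaw": 1},
    {"travel": [0.04, -0.041, -0.008], "yaw": 0, "jaw": 1},
    {"travel": [0.04, -0.041, -0.008], "yaw": 0, "jaw": 1},
    {"travel": [0.04, -0.041, -0.008], "yaw": 0, "jaw": 1},
    {"travel": [0.04, -0.041, -0.008], "yaw": 0, "jaw": 1}
  ]
}}

```text
time: 0.72
position: [0.301, -0.3534, 0.2548]
orientation: [-3.141, 0.0, 0.257]
contact_force: [1.4, -0.9, 0.3]
finger_gap: 0.0953
finger_force: 0.0
```

Call:
{"op": "drive_tool", "data": {
  "commands": [
    {"travel": [0.04, -0.041, 0], "yaw": 0, "jaw": 1},
    {"travel": [0.04, -0.041, 0], "yaw": 0, "jaw": 1},
    {"travel": [0.04, -0.041, 0], "yaw": 0, "jaw": 1},
    {"travel": [0.04, -0.041, 0], "yaw": 0, "jaw": 1},
    {"travel": [0.04, -0.041, 0], "yaw": 0, "jaw": 1}
  ]
}}

```text
time: 1.35
position: [0.4422, -0.1041, 0.2546]
orientation: [3.141, 0.0, 0.258]
contact_force: [1.1, -0.1, -0.6]
finger_gap: 0.0951
finger_force: 0.0
```

Call:
{"op": "drive_tool", "data": {
  "commands": [
    {"travel": [0.04, -0.041, 0], "yaw": -1, "jaw": 1},
    {"travel": [0.04, -0.041, 0], "yaw": -1, "jaw": 1},
    {"travel": [0, 0, 0], "yaw": 0, "jaw": 1},
    {"travel": [0, 0, 0], "yaw": 0, "jaw": 1}
  ]
}}

```text
time: 1.85
position: [0.4924, -0.0036, 0.2543]
orientation: [-3.141, 0.001, 0.467]
contact_force: [0.2, -0.5, -0.3]
finger_gap: 0.0947
finger_force: 0.0
```

```bash
python3 - <<'E'
from h import *
C=cam('wrist');w=grab_frame('wrist');s=grab_frame('side')
cv2.imwrite('pics/w1.png',w);cv2.imwrite('pics/s1.png',s)
np.save('w1.npy',np.array([C[0].ravel().tolist()+C[1].tolist()+C[2].tolist()+C[3].ravel().tolist()]))
print(C[2]); S=cam('side'); print('wristcam in side',proj(S,C[2]))
print(blobs(w,(22,90,90),(35,255,255),(0,0,512,384)));print(blobs(w,(100,110,40),(125,255,255),(0,0,512,384)));print(blobs(w,(0,170,90),(4,255,255),(0,0,512,384)))
cv2.imwrite('pics/v1.png',np.hstack([cv2.resize(w,(448,336)),cv2.resize(s[20:290,200:480],(348,336))]))
E
```

```text
[0.55962409 0.03105767 0.4239667 ]
wristcam in side [[266.79785897 104.96125244]]
[(np.int32(136), np.float64(267.18), np.float64(34.9), (np.int64(261), np.int64(29), np.int64(13), np.int64(13))), (np.int32(17), np.float64(510.47), np.float64(153.0), (np.int64(509), np.int64(149), np.int64(3), np.int64(9))), (np.int32(146), np.float64(167.63), np.float64(204.88), (np.int64(161), np.int64(199), np.int64(14), np.int64(13))), (np.int32(63), np.float64(287.86), np.float64(310.68), (np.int64(283), np.int64(308), np.int64(11), np.int64(7)))]
[(np.int32(747), np.float64(267.19), np.float64(88.25), (np.int64(252), np.int64(73), np.int64(31), np.int64(32))), (np.int32(494), np.float64(168.8), np.float64(261.87), (np.int64(157), np.int64(243), np.int64(22), np.int64(36)))]
[]
```

View pics/v1.png

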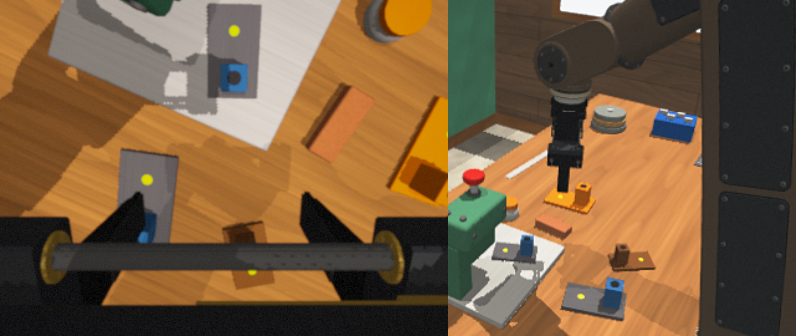

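The side crop shows nothing solid where the wrist camera sits (531,106), so only the gripper bar, cylinder and wrist need clearance. I'll take a second wrist view that includes the knob.

Call:
{"op": "drive_tool", "data": {
  "commands": [
    {"travel": [0.035, -0.01, -0.035], "yaw": 0, "jaw": 1},
    {"travel": [0.035, -0.01, -0.035], "yaw": 0, "jaw": 1},
    {"travel": [0, 0, 0], "yaw": 0, "jaw": 1},
    {"travel": [0, 0, 0], "yaw": 0, "jaw": 1}
  ]
}}

```text
time: 2.45
position: [0.5455, 0.0448, 0.3239]
orientation: [-3.141, 0.001, 0.466]
contact_force: [-0.1, -0.1, -0.3]
finger_gap: 0.0949
finger_force: 0.0
```

```bash
python3 - <<'E'
from h import *
C=cam('wrist');w=grab_frame('wrist');cv2.imwrite('pics/w2.png',w)
np.save('w2.npy',np.array([C[0].ravel().tolist()+C[1].tolist()+C[2].tolist()+C[3].ravel().tolist()]))
print(C[2]);H=(0,0,512,384)
print(blobs(w,(22,90,90),(35,255,255),H));print(blobs(w,(100,110,40),(125,255,255),H));print(blobs(w,(0,170,90),(4,255,255),H))
cv2.imwrite('pics/v2.png',cv2.resize(w[:260],None,fx=1.56,fy=1.56))
E
```

```text
[0.61284735 0.0793458  0.49349216]
[(np.int32(8), np.float64(22.5), np.float64(12.5), (np.int64(19), np.int64(9), np.int64(8), np.int64(8))), (np.int32(90), np.float64(279.49), np.float64(99.97), (np.int64(274), np.int64(95), np.int64(11), np.int64(11))), (np.int32(120), np.float64(485.14), np.float64(190.32), (np.int64(479), np.int64(185), np.int64(13), np.int64(12))), (np.int32(105), np.float64(194.75), np.float64(233.38), (np.int64(189), np.int64(228), np.int64(12), np.int64(12))), (np.int32(61), np.float64(294.89), np.float64(319.79), (np.int64(291), np.int64(316), np.int64(9), np.int64(9)))]
[(np.int32(552), np.float64(279.38), np.float64(144.67), (np.int64(267), np.int64(131), np.int64(26), np.int64(28))), (np.int32(322), np.float64(188.86), np.float64(270.77), (np.int64(175), np.int64(264), np.int64(28), np.int64(14)))]
[(np.int32(3327), np.float64(204.37), np.float64(21.15), (np.int64(162), np.int64(0), np.int64(83), np.int64(51)))]
```

View pics/v2.png

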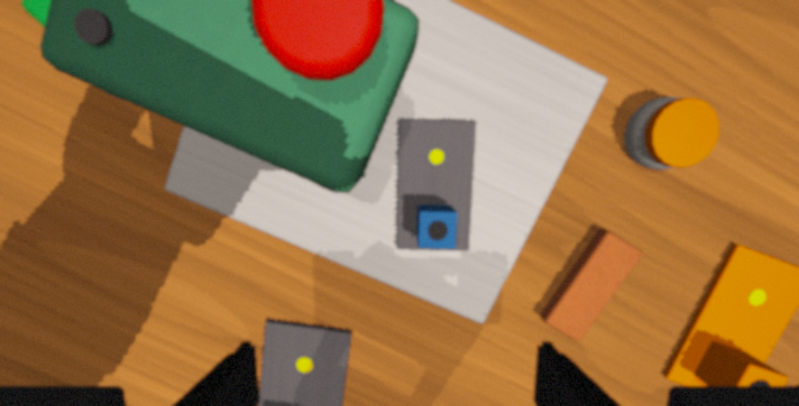

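```bash
cat >> h.py <<'E'
def ld(n):
    a=np.load(n)[0]; return a[:9].reshape(3,3),a[9:14],a[14:17],a[17:].reshape(3,3)
def hole(im,box):
    x0,y0,x1,y1=box; g=im[y0:y1,x0:x1].max(2).astype(float)
    bl=cv2.inRange(cv2.cvtColor(im,cv2.COLOR_BGR2HSV)[y0:y1,x0:x1],(100,110,40),(125,255,255))
    hull=cv2.convexHull(cv2.findNonZero(bl)); m=np.zeros_like(bl);cv2.fillConvexPoly(m,hull,255)
    m=cv2.erode(m,np.ones((3,3)))*(g<90); n,l,s,c=cv2.connectedComponentsWithStats((m>0).astype(np.uint8))
    if n<2: return None
    i=1+np.argmax(s[1:,4]); return s[i,4],c[i]+[x0,y0]
E
python3 - <<'E'
from h import *
from scipy.optimize import least_squares
w1,w2=cv2.imread('pics/w1.png'),cv2.imread('pics/w2.png');A,B=ld('w1.npy'),ld('w2.npy');T,S=cam('top'),cam('side')
h1,h2=hole(w1,(245,65,295,115)),hole(w2,(260,125,300,165));print(h1,h2)
sp=tri([(A,(267.18,34.9)),(B,(279.49,99.97))]);print('spot',sp,plane(A,(267.18,34.9),.028),plane(B,(279.49,99.97),.028))
print('hole',tri([(A,h1[1]),(B,h2[1])]),plane(A,h1[1],.073),plane(B,h2[1],.073))
s=plane(B,(279.49,99.97),.028)-plane(B,h2[1],.073);print('yaw B',np.degrees(np.arctan2(s[1],s[0])),np.hypot(*s[:2]))
s=plane(A,(267.18,34.9),.028)-plane(A,h1[1],.073);print('yaw A',np.degrees(np.arctan2(s[1],s[0])),np.hypot(*s[:2]))
# anvil
cor=dict(a=(85,125),b=(85,-185),c=(-150,-185),d=(-150,125))
obs=[(B,'b',(388.5,50)),(B,'c',(309.6,207)),(B,'d',(106.4,121.8)),(A,'c',(304,171.4)),(A,'d',(57,63))]
def refine(im,p):
    q=np.array([[p]],np.float32);cv2.cornerSubPix(cv2.GaussianBlur(cv2.cvtColor(im,6),(3,3),0),q,(5,5),(-1,-1),(3,30,.01));return q[0,0]
obs=[(C,k,refine(w1 if C is A else w2,p)) for C,k,p in obs]
for C,k,p in obs: print(k,p,plane(C,p,.02))
def f(p):
    c,s=np.cos(p[2]),np.sin(p[2]);r=[]
    for C,k,o in obs:
        x,y=np.array(cor[k])/1e3; r+=list(proj(C,[p[0]+c*x-s*y,p[1]+s*x+c*y,.02])[0]-o)
    return r
r=least_squares(f,[.64,.124,.054],loss='soft_l1');print('press',r.x,np.degrees(r.x[2]),np.round(f(r.x),1))
m=cv2.inRange(cv2.cvtColor(w2,40),(0,150,60),(5,255,255));c=max(cv2.findContours(m,0,1)[0],key=cv2.contourArea)[:,0]
c=c[c[:,1]>2];c=np.array([plane(B,p,.277) for p in c.astype(float)])[:,:2]
k=least_squares(lambda q:np.hypot(*(c-q[:2]).T)-q[2],[.64,.125,.024],loss='soft_l1',f_scale=.001);print('knob@.277',k.x)
E
```

```text
(np.int32(190), array([266.41578947,  88.68947368])) (np.int32(97), array([280.02061856, 147.25773196]))
spot (array([0.61603438, 0.04329626, 0.02733589]), [np.float64(8.185579066434943e-05), np.float64(8.185579066418971e-05)]) [0.61588813 0.0433392  0.028     ] [0.61608094 0.0432836  0.028     ]
hole (array([0.56615079, 0.02012147, 0.07284431]), [np.float64(0.0002361210528004661), np.float64(0.00023612105280025237)]) [0.5659941  0.02030553 0.073     ] [0.56632083 0.01996326 0.073     ]
yaw B 25.110391716457517 0.05495368758456224
yaw A 24.780487738588835 0.05495420496919295
b [388.939    50.00609] [ 0.7339542  -0.05373202  0.02      ]
c [309.27374 206.67824] [ 0.5028219  -0.06586056  0.02      ]
d [105.13659 120.74208] [0.48638098 0.24069561 0.02      ]
c [304.29446 171.2577 ] [ 0.50270335 -0.06564299  0.02      ]
d [54.52529 62.55437] [0.48649369 0.24029283 0.02      ]
press [0.64186085 0.12535625 0.05190182] 2.9737550740918888 [ 1.8 -1.3  0.4  1.1 -1.4 -0.   0.7  1.3 -2.1 -0.1]
knob@.277 [0.64099103 0.1252358  0.02337812]
```

Call:
{"op": "drive_tool", "data": {
  "commands": [
    {"travel": [0.0074, 0.0314, 0.04], "yaw": 0.28, "jaw": 1},
    {"travel": [0, 0, 0.05], "yaw": 0, "jaw": 1},
    {"travel": [0, 0, 0.05], "yaw": 0, "jaw": 1},
    {"travel": [0, 0, 0.05], "yaw": 0, "jaw": 1},
    {"travel": [0, 0, 0], "yaw": 0, "jaw": 1}
  ]
}}

```text
time: 3.12
position: [0.5646, 0.0204, 0.1316]
orientation: [-3.138, 0.007, 0.437]
contact_force: [-0.2, -0.7, 0.9]
finger_gap: 0.095
finger_force: 0.0
```

Call:
{"op": "drive_tool", "data": {
  "commands": [
    {"travel": [0, 0, 0.045], "yaw": 0, "jaw": 1},
    {"travel": [0, 0, 0.035], "yaw": 0, "jaw": 1},
    {"travel": [0, 0, 0.008], "yaw": 0, "jaw": 1},
    {"travel": [0, 0, 0], "yaw": 0, "jaw": 1},
    {"travel": [0, 0, 0], "yaw": 0, "jaw": 1}
  ]
}}

```text
time: 3.75
position: [0.5678, 0.021, 0.0484]
orientation: [3.14, -0.002, 0.438]
contact_force: [0.9, -0.6, -0.0]
finger_gap: 0.0951
finger_force: 0.0
```

Call:
{"op": "drive_tool", "data": {
  "commands": [
    {"travel": [0, 0, 0.004], "yaw": 0, "jaw": 0.6},
    {"travel": [0, 0, 0], "yaw": 0, "jaw": 0.25},
    {"travel": [0, 0, 0], "yaw": 0, "jaw": 0.25},
    {"travel": [0, 0, 0], "yaw": 0, "jaw": 0.25},
    {"travel": [0, 0, 0], "yaw": 0, "jaw": 0.25}
  ],
  "newtons": 15
}}

```text
time: 4.38
position: [0.5669, 0.0211, 0.0426]
orientation: [3.142, 0.0, 0.438]
contact_force: [-0.3, -0.0, -0.8]
finger_gap: 0.0502
finger_force: 0.0
```

Call:
{"op": "drive_tool", "data": {
  "commands": [
    {"travel": [0, 0, 0], "yaw": 0, "jaw": 0.2},
    {"travel": [0, 0, 0], "yaw": 0, "jaw": 0.2},
    {"travel": [0, 0, 0], "yaw": 0, "jaw": 0.2},
    {"travel": [0, 0, 0], "yaw": 0, "jaw": 0.2},
    {"travel": [0, 0, 0], "yaw": 0, "jaw": 0.2}
  ]
}}

```text
time: 5.0
position: [0.567, 0.021, 0.0426]
orientation: [3.141, -0.0, 0.438]
contact_force: [0.2, -2.3, 0.4]
finger_gap: 0.0297
finger_force: 15.0
```

Call:
{"op": "drive_tool", "data": {
  "commands": [
    {"travel": [0, 0, 0], "yaw": -0.88, "jaw": 0.2},
    {"travel": [0, 0, 0], "yaw": -0.88, "jaw": 0.2},
    {"travel": [0, 0, 0], "yaw": -0.88, "jaw": 0.2},
    {"travel": [0, 0, 0], "yaw": -0.88, "jaw": 0.2},
    {"travel": [0, 0, 0], "yaw": -0.88, "jaw": 0.2}
  ]
}}

```text
time: 5.62
position: [0.5671, 0.0212, 0.0426]
orientation: [3.141, -0.0, 0.901]
contact_force: [2.4, -0.8, -3.2]
finger_gap: 0.0298
finger_force: 15.0
```

Call:
{"op": "drive_tool", "data": {
  "commands": [
    {"travel": [0, 0, 0], "yaw": -0.88, "jaw": 0.2},
    {"travel": [0, 0, 0], "yaw": -0.88, "jaw": 0.2},
    {"travel": [0, 0, 0], "yaw": -0.88, "jaw": 0.2},
    {"travel": [0, 0, 0], "yaw": -0.88, "jaw": 0.2},
    {"travel": [0, 0, 0], "yaw": -0.88, "jaw": 0.2}
  ]
}}

```text
time: 6.25
position: [0.5671, 0.0212, 0.0426]
orientation: [3.141, -0.0, 1.362]
contact_force: [1.3, 1.0, 0.8]
finger_gap: 0.0299
finger_force: 14.9
```

Call:
{"op": "drive_tool", "data": {
  "commands": [
    {"travel": [0, 0, 0], "yaw": 0, "jaw": 0.2},
    {"travel": [0, 0, 0], "yaw": 0, "jaw": 0.2}
  ]
}}

```text
time: 6.5
position: [0.5669, 0.0212, 0.0426]
orientation: [-3.141, 0.0, 1.358]
contact_force: [-0.6, 1.1, 0.7]
finger_gap: 0.0298
finger_force: 15.0
```

Call:
{"op": "drive_tool", "data": {
  "commands": [
    {"travel": [0.005, 0.0127, 0], "yaw": 0, "jaw": 0.2},
    {"travel": [0.005, 0.0127, 0], "yaw": 0, "jaw": 0.2},
    {"travel": [0.005, 0.0127, 0], "yaw": 0, "jaw": 0.2},
    {"travel": [0.005, 0.0127, 0], "yaw": 0, "jaw": 0.2},
    {"travel": [0, 0, 0], "yaw": 0, "jaw": 0.2}
  ]
}}

```text
time: 7.12
position: [0.6228, 0.0303, 0.0427]
orientation: [3.138, -0.001, 1.359]
contact_force: [2.4, 0.1, 1.0]
finger_gap: 0.03
finger_force: 15.0
```

```bash
python3 - <<'E'
from h import *
bot.get_state();C=cam('wrist');w=grab_frame('wrist');s=grab_frame('side');t=grab_frame('top');st=bot.get_state();print(st['position'],st['orientation'],st['contact_force'])
np.save('w3.npy',np.array([C[0].ravel().tolist()+C[1].tolist()+C[2].tolist()+C[3].ravel().tolist()]));cv2.imwrite('pics/w3.png',w);cv2.imwrite('pics/s3.png',s)
for n,i in(('w',w),('s',s),('t',t)): print(n,blobs(i,(22,90,90),(35,255,255),(0,0,512,384)),blobs(i,(100,110,40),(125,255,255),(0,0,512,384)))
cv2.imwrite('pics/v3.png',np.hstack([cv2.resize(w,(400,300)),cv2.resize(s[60:285,150:450],(400,300))]))
E
```

```text
[0.62118167 0.03003998 0.04264563] [ 3.14041041e+00 -1.66780178e-04  1.35936956e+00] [ 1.12246245 -0.01614848 -0.46843187]
w [(np.int32(248), np.float64(254.92), np.float64(136.15), (np.int64(243), np.int64(129), np.int64(23), np.int64(15)))] [(np.int32(3959), np.float64(253.63), np.float64(237.77), (np.int64(220), np.int64(204), np.int64(69), np.int64(74)))]
s [(np.int32(13), np.float64(289.62), np.float64(177.62), (np.int64(288), np.int64(176), np.int64(4), np.int64(4))), (np.int32(9), np.float64(233.89), np.float64(225.67), (np.int64(233), np.int64(224), np.int64(3), np.int64(4))), (np.int32(10), np.float64(354.5), np.float64(228.0), (np.int64(353), np.int64(227), np.int64(4), np.int64(3))), (np.int32(21), np.float64(306.57), np.float64(257.76), (np.int64(304), np.int64(256), np.int64(6), np.int64(5))), (np.int32(677), np.float64(88.4), np.float64(281.42), (np.int64(47), np.int64(258), np.int64(86), np.int64(47)))] [(np.int32(117), np.float64(244.92), np.float64(213.32), (np.int64(241), np.int64(203), np.int64(13), np.int64(19))), (np.int32(294), np.float64(332.31), np.float64(256.45), (np.int64(324), np.int64(243), np.int64(17), np.int64(26)))]
t [(np.int32(10), np.float64(83.7), np.float64(107.8), (np.int64(80), np.int64(107), np.int64(8), np.int64(3))), (np.int32(22), np.float64(349.95), np.float64(174.27), (np.int64(348), np.int64(172), np.int64(5), np.int64(5))), (np.int32(15), np.float64(303.6), np.float64(277.4), (np.int64(302), np.int64(276), np.int64(4), np.int64(4)))] []
```

View pics/v3.png

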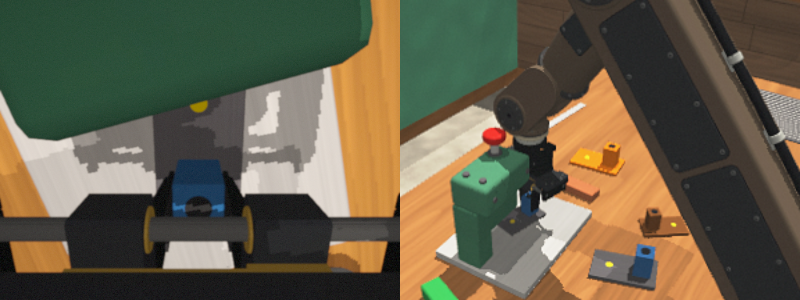

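```bash
python3 - <<'E'
from h import *
S=cam('side');C=ld('w3.npy');
print('spot side',plane(S,(233.89,225.67),.028),'wrist',plane(C,(254.92,133),.028))
for n,q in dict(capc=(510,110),capb=(513,132),capl=(497,108),capr=(523,112),flange=(531,140)).items():
    px=(150+(q[0]-400)*.75,60+q[1]*.75);e,v=ray(S,px);print(n,px,e+v*(.621-e[0])/v[0])
w=cv2.imread('pics/w3.png');print(hole(w,(215,200,295,282)));
p=np.array([.6212,.0300]);u=np.array([np.cos(1.3594),np.sin(1.3594)])
print('expected spot',p+u*(.055-.0011))
E
```

```text
spot side [0.63363301 0.08456243 0.028     ] wrist [0.63354449 0.08357958 0.028     ]
capc (232.5, 142.5) [0.621      0.09713111 0.32696667]
capb (234.75, 159.0) [0.621      0.08889385 0.27335744]
capl (222.75, 141.0) [0.621      0.13722581 0.34796523]
capr (242.25, 144.0) [0.621      0.05342769 0.30409811]
flange (248.25, 165.0) [0.621      0.02432213 0.22310018]
(np.int32(2007), array([253.96013951, 223.08121574]))
expected spot [0.63250959 0.08270013]
```

The side view shows the gripper holding the boss at about (530,200). The wrist cap at (510,110) sits close to the knob at (493,135), so I'll check that clearance in an enlarged crop.

```bash
python3 - <<'E'
import cv2
s=cv2.imread('pics/s3.png');cv2.imwrite('pics/v4.png',cv2.resize(s[110:220,190:310],None,fx=5,fy=5,interpolation=cv2.INTER_CUBIC))
E
```

```text
(no output)
```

View pics/v4.png

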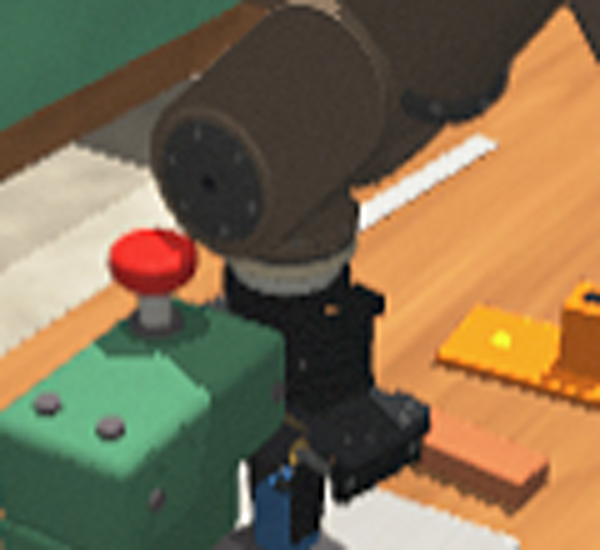

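```bash
python3 - <<'E'
from h import *
S=cam('side')
e,v=ray(S,(231.4,146.4));c=e+v*(.618-e[0])/v[0];print('cap centre',c)
a=np.linspace(0,2*np.pi,90)
for back in(0,.01,.02):
  for r in(.04,.05,.055,.06):
    P=c+np.c_[r*np.cos(a),0*a-back,r*np.sin(a)];q=proj(S,P);q=(q-[190,110])*5
    i=q[:,1].argmax();j=q[:,0].argmin();k=q[:,1].argmin();print(back,r,'bottom',q[i].round(),'left',q[j].round(),'top',q[k].round())
E
```

```text
cap centre [0.618      0.1061633  0.32023227]
0 0.04 bottom [229. 252.] left [147. 157.] top [187. 110.]
0 0.05 bottom [234. 269.] left [132. 151.] top [187.  91.]
0 0.055 bottom [236. 278.] left [125. 148.] top [185.  82.]
0 0.06 bottom [239. 286.] left [118. 145.] top [183.  73.]
0.01 0.04 bottom [240. 244.] left [159. 150.] top [203. 103.]
0.01 0.05 bottom [245. 261.] left [144. 144.] top [199.  85.]
0.01 0.055 bottom [247. 270.] left [137. 141.] top [197.  76.]
0.01 0.06 bottom [250. 278.] left [129. 138.] top [195.  66.]
0.02 0.04 bottom [251. 237.] left [170. 143.] top [214.  96.]
0.02 0.05 bottom [256. 254.] left [156. 138.] top [211.  78.]
0.02 0.055 bottom [258. 262.] left [148. 135.] top [209.  69.]
0.02 0.06 bottom [261. 271.] left [141. 132.] top [207.  60.]
```

Call:
{"op": "drive_tool", "data": {
  "commands": [
    {"travel": [0, 0, 0], "yaw": 0, "jaw": 0.45},
    {"travel": [0, 0, 0], "yaw": 0, "jaw": 0.45},
    {"travel": [0, 0, 0], "yaw": 0, "jaw": 0.45},
    {"travel": [0, 0, -0.012], "yaw": 0, "jaw": 0.45},
    {"travel": [0, 0, -0.008], "yaw": 0, "jaw": 0.45}
  ]
}}

```text
time: 7.9
position: [0.6211, 0.03, 0.0637]
orientation: [3.141, -0.0, 1.36]
contact_force: [-0.1, 0.0, -0.3]
finger_gap: 0.0429
finger_force: 0.0
```

Call:
{"op": "drive_tool", "data": {
  "commands": [
    {"travel": [0, 0, 0], "yaw": 0, "jaw": 0.25},
    {"travel": [0, 0, 0], "yaw": 0, "jaw": 0.2},
    {"travel": [0, 0, 0], "yaw": 0, "jaw": 0.2},
    {"travel": [0, 0, 0], "yaw": 0, "jaw": 0.2}
  ]
}}

```text
time: 8.4
position: [0.6209, 0.03, 0.0628]
orientation: [3.141, 0.0, 1.359]
contact_force: [-0.4, 0.1, 3.5]
finger_gap: 0.0301
finger_force: 15.0
```

Call:
{"op": "drive_tool", "data": {
  "commands": [
    {"travel": [0, 0, 0], "yaw": -0.84, "jaw": 0.2},
    {"travel": [0, 0, 0], "yaw": -0.84, "jaw": 0.2},
    {"travel": [0, 0, 0], "yaw": -0.84, "jaw": 0.2},
    {"travel": [0, 0.0125, 0], "yaw": 0, "jaw": 0.2},
    {"travel": [0, 0.0125, 0], "yaw": 0, "jaw": 0.2}
  ]
}}

```text
time: 9.02
position: [0.6451, 0.0314, 0.0627]
orientation: [-3.139, -0.0, 1.623]
contact_force: [-5.9, 0.2, 8.5]
finger_gap: 0.0298
finger_force: 15.0
```

Call:
{"op": "drive_tool", "data": {
  "commands": [
    {"travel": [0.005, 0, 0], "yaw": 0, "jaw": 0.2},
    {"travel": [0.005, 0, 0], "yaw": 0, "jaw": 0.2},
    {"travel": [0, 0, 0], "yaw": 0, "jaw": 0.2}
  ]
}}

```text
time: 9.4
position: [0.6456, 0.0412, 0.0628]
orientation: [3.141, 0.0, 1.623]
contact_force: [1.2, -1.1, 4.9]
finger_gap: 0.0297
finger_force: 15.0
```

```bash
python3 - <<'E'
from h import *
C=cam('wrist');w=grab_frame('wrist');s=grab_frame('side');t=grab_frame('top');st=bot.get_state();print(st['position'],st['orientation'],st['contact_force'])
np.save('w5.npy',np.array([C[0].ravel().tolist()+C[1].tolist()+C[2].tolist()+C[3].ravel().tolist()]));cv2.imwrite('pics/w5.png',w);cv2.imwrite('pics/s5.png',s);cv2.imwrite('pics/t5.png',t)
S=cam('side')
for n,i,B in(('w',w,C),('s',s,S)):
    for b in blobs(i,(22,90,60),(35,255,255),(0,0,512,384)): print(n,b[:3],plane(B,b[1:3],.028).round(4))
E
```

```text
[0.64557726 0.04123481 0.06277074] [3.14075267e+00 8.80350316e-05 1.62321786e+00] [ 2.34596793 -0.89639034  5.093985  ]
s (np.int32(12), np.float64(289.67), np.float64(177.5)) [ 0.6276 -0.2606  0.028 ]
s (np.int32(12), np.float64(229.33), np.float64(226.5)) [0.6429 0.0959 0.028 ]
s (np.int32(10), np.float64(354.5), np.float64(228.0)) [ 0.3141 -0.12    0.028 ]
s (np.int32(21), np.float64(306.57), np.float64(257.76)) [0.3806 0.0811 0.028 ]
s (np.int32(658), np.float64(87.95), np.float64(281.66)) [0.8139 0.4918 0.028 ]
```

Call:
{"op": "drive_tool", "data": {
  "commands": [
    {"travel": [0, 0, 0], "yaw": 0, "jaw": 0.45},
    {"travel": [0, 0, 0], "yaw": 0, "jaw": 0.45},
    {"travel": [0, 0, 0], "yaw": 0, "jaw": 0.45},
    {"travel": [-0.018, 0, 0], "yaw": 0, "jaw": 0.45},
    {"travel": [-0.018, 0, 0], "yaw": 0, "jaw": 0.45}
  ]
}}

```text
time: 10.18
position: [0.6472, 0.004, 0.0626]
orientation: [-3.142, 0.0, 1.623]
contact_force: [0.7, -0.1, -0.9]
finger_gap: 0.0427
finger_force: 0.0
```

Call:
{"op": "drive_tool", "data": {
  "commands": [
    {"travel": [0, 0, 0], "yaw": 0, "jaw": 0},
    {"travel": [0, 0, 0], "yaw": 0, "jaw": 0},
    {"travel": [0, 0, 0], "yaw": 0, "jaw": 0},
    {"travel": [0, 0, 0], "yaw": 0, "jaw": 0},
    {"travel": [0, 0, 0], "yaw": 0, "jaw": 0}
  ]
}}

```text
time: 10.8
position: [0.6471, 0.0057, 0.0626]
orientation: [-3.142, 0.0, 1.624]
contact_force: [0.3, -0.2, 0.1]
finger_gap: 0.0013
finger_force: 0.0
```

```bash
cat > look.py <<'E'
from h import *
import sys
S=cam('side');r=[]
for k in range(3):
    s=grab_frame('side'); r+=[b[1:3] for b in blobs(s,(22,90,60),(35,255,255),(205,205,250,250))]
st=bot.get_state();print(st['time'],st['position'],st['orientation'][2],st['contact_force'],st['finger_gap'])
p=np.mean(r,0);q=plane(S,p,.028);print(len(r),p,q,'to go',(np.array([.6412,.125])-q[:2])*1e3)
cv2.imwrite(f'pics/{sys.argv[1]}.png',s)
E
python3 look.py l1
```

```text
10.95 [0.6471496  0.00546109 0.06262293] 1.623530234281069 [-0.02468102 -0.33447805  0.4680614 ] 0.0005209583764226392
3 [229.38 226.62] [0.64246128 0.09623446 0.028     ] to go [-1.26127939 28.76553626]
```

Call:
{"op": "drive_tool", "data": {
  "commands": [
    {"travel": [0.007, 0, 0], "yaw": 0, "jaw": 0},
    {"travel": [0.005, 0, 0], "yaw": 0, "jaw": 0},
    {"travel": [0.004, 0, 0], "yaw": 0, "jaw": 0},
    {"travel": [0.004, 0, 0], "yaw": 0, "jaw": 0},
    {"travel": [0, 0, 0], "yaw": 0, "jaw": 0}
  ]
}}

```text
time: 11.58
position: [0.646, 0.0258, 0.0626]
orientation: [-3.142, -0.0, 1.624]
contact_force: [0.8, 0.3, 0.2]
finger_gap: 0.0005
finger_force: 0.0
```

```bash
python3 look.py l2
```

```text
11.725 [0.6460648  0.02546375 0.06260642] 1.6233148992056106 [-0.34130594 -0.45122286  0.09091851] 0.0008538716958126177
3 [227.23 228.38] [0.64286346 0.10671992 0.028     ] to go [-1.66346467 18.28008334]
```

Call:
{"op": "drive_tool", "data": {
  "commands": [
    {"travel": [0.004, 0, 0], "yaw": 0, "jaw": 0},
    {"travel": [0.004, 0, 0], "yaw": 0, "jaw": 0},
    {"travel": [0.004, 0, 0], "yaw": 0, "jaw": 0},
    {"travel": [0.002, 0, 0], "yaw": 0, "jaw": 0},
    {"travel": [0, 0, 0], "yaw": 0, "jaw": 0}
  ]
}}

```text
time: 12.35
position: [0.6453, 0.0397, 0.0626]
orientation: [-3.142, -0.0, 1.624]
contact_force: [-0.1, 0.7, 0.0]
finger_gap: 0.0003
finger_force: 0.0
```

```bash
python3 look.py l3; python3 - <<'E'
from h import *
s=cv2.imread('pics/l3.png');w=grab_frame('wrist');C=cam('wrist');cv2.imwrite('pics/w6.png',w)
np.save('w6.npy',np.array([C[0].ravel().tolist()+C[1].tolist()+C[2].tolist()+C[3].ravel().tolist()]))
a=cv2.resize(s[115:265,175:295],(400,500),interpolation=2);b=cv2.resize(w,(400,300));b=np.vstack([b,np.zeros((200,400,3),np.uint8)])
cv2.imwrite('pics/v5.png',np.hstack([a,b]))
E
```

```text
12.5 [0.64533119 0.03948765 0.06260769] 1.6232540451759816 [-0.38894745  0.22502681  0.65802573] 0.0005115606513133298
3 [224.54666667 231.03      ] [0.64206202 0.12130491 0.028     ] to go [-0.8620206   3.69508888]
```

View pics/v5.png

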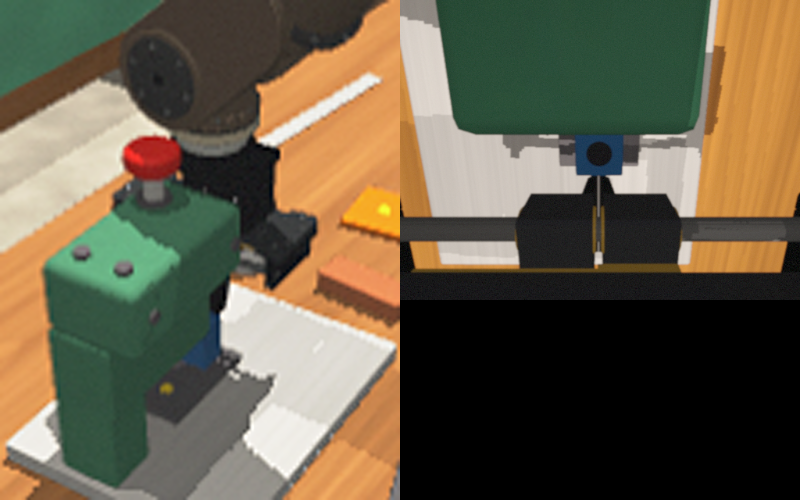

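```bash
python3 - <<'E'
from h import *
w=cv2.imread('pics/w6.png');C=ld('w6.npy');S=cam('side')
print(blobs(w,(100,110,40),(125,255,255),(200,150,310,240)));h=hole(w,(215,160,295,228));print(h,plane(C,h[1],.073))
u=np.array([np.cos(1.6233),np.sin(1.6233)]);print('spot from hole',plane(C,h[1],.073)[:2]+.055*u)
# same-view housing edge check: housing y -35 edge, bottom .17 / x -65..24
T=lambda x,y,z:[.6412+np.cos(.052)*x-np.sin(.052)*y,.125+np.sin(.052)*x+np.cos(.052)*y,z]
print(proj(C,[T(-.065,-.035,.17),T(.024,-.035,.17)]))
print('punch tip px side',proj(S,[T(0,0,.044),T(0,0,.095)]))
g=cv2.imread('pics/l3.png');print(g[212:232,224].max(1),g[212:232,225].max(1),g[212:232,222].max(1))
E
```

```text
[(np.int32(2281), np.float64(254.48), np.float64(197.75), (np.int64(224), np.int64(173), np.int64(62), np.int64(53)))]
(np.int32(1118), array([256.96958855, 196.05635063])) [0.64402489 0.06688828 0.073     ]
spot from hole [0.64113852 0.12181249]
[[-71.19187941 230.17391948]
 [386.43516492 229.92000804]]
punch tip px side [[223.82762332 227.8055394 ]
 [223.16754649 214.63698286]]
[ 79  78  75  70  71  71  72  71  72  69  71  69  70  70  72  58  56  67
 122 147] [ 79  79  72  71  71  71  71  70  71  73  70  70  71  71  62  57  57  67
 128 149] [77 80 80 77 75 70 71 70 72 72 70 70 71 69 69 73 70 62 56 60]
```

Call:
{"op": "drive_tool", "data": {
  "commands": [
    {"travel": [0.002, 0, 0], "yaw": 0, "jaw": 0},
    {"travel": [0.0018, 0, 0], "yaw": 0, "jaw": 0},
    {"travel": [0, 0, 0], "yaw": 0, "jaw": 0},
    {"travel": [0, 0, 0], "yaw": 0, "jaw": 0}
  ]
}}

```text
time: 13.05
position: [0.6451, 0.0432, 0.0626]
orientation: [-3.142, -0.0, 1.623]
contact_force: [0.6, -0.7, 0.2]
finger_gap: 0.0006
finger_force: 0.5
```

```bash
python3 look.py l4; python3 - <<'E'
from h import *
w=grab_frame('wrist');C=cam('wrist')
h=hole(w,(215,160,295,228));u=np.array([np.cos(1.6233),np.sin(1.6233)]);print(h,'spot from hole',plane(C,h[1],.073)[:2]+.055*u)
S=cam('side');print(proj(S,[.6412,.125,.028]))
s=cv2.imread('pics/l4.png');cv2.imwrite('pics/v6.png',cv2.resize(s[195:255,190:270],None,fx=10,fy=10,interpolation=cv2.INTER_CUBIC))
E
```

```text
13.2 [0.64517872 0.04317475 0.0626069 ] 1.6233019041177843 [ 0.16859809 -0.24054433  0.02453816] 0.000351935331487251
3 [223.54 231.54] [0.64314356 0.12493756 0.028     ] to go [-1.94356222  0.06244342]
(np.int32(759), array([254.86693017, 202.17259552])) spot from hole [0.64011856 0.12241784]
[[224.02942072 231.79000184]]
```

View pics/v6.png

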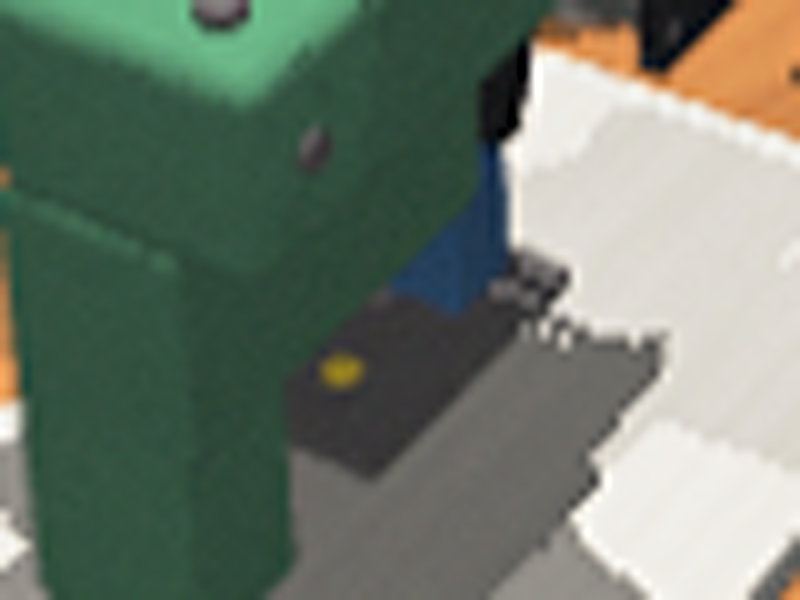

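```bash
python3 - <<'E'
from h import *
S=cam('side')
for n in('l1','l2','l3','l4'):
    s=cv2.imread(f'pics/{n}.png').astype(float)
    b=[b for b in blobs(cv2.imread(f'pics/{n}.png'),(22,90,60),(35,255,255),(205,205,250,250))][0]
    x,y=int(round(b[1])),int(round(b[2]));yy,xx=np.mgrid[y-4:y+5,x-4:x+5]
    p=s[y-4:y+5,x-4:x+5];W=np.clip(np.minimum(p[...,1],p[...,2])-p[...,0]-25,0,None)
    c=[(W*xx).sum()/W.sum(),(W*yy).sum()/W.sum()];print(n,np.round(c,2),plane(S,c,.028)[:2].round(4))
    if n=='l4': print(W.round().astype(int))
E
```

```text
l1 [229.15 226.56] [0.6432 0.0964]
l2 [227.11 228.45] [0.643  0.1072]
l3 [224.48 231.03] [0.6422 0.1214]
l4 [223.69 231.67] [0.6424 0.1251]
[[ 0  0  0  0  0  0  0  0  0]
 [ 0  0  0  0  0  0  0  0  0]
 [ 0  0  0  0  4  0  0  0  0]
 [ 0  0 16 50 54 48  0  0  0]
 [ 0  0 27 73 72 47  0  0  0]
 [ 0  0  0 17 17  0  0  0  0]
 [ 0  0  0  0  0  0  0  0  0]
 [ 0  0  0  0  0  0  0  0  0]
 [ 0  0  0  0  0  0  0  0  0]]
```

Call:
{"op": "drive_tool", "data": {
  "commands": [
    {"travel": [-0.02, 0, 0], "yaw": 0, "jaw": 0},
    {"travel": [-0.04, 0, 0], "yaw": 0, "jaw": 0},
    {"travel": [-0.01, 0, -0.05], "yaw": 0, "jaw": 0},
    {"travel": [0, 0, -0.06], "yaw": 0, "jaw": 0},
    {"travel": [0, 0, -0.06], "yaw": 0, "jaw": 0}
  ]
}}

```text
time: 13.88
position: [0.6485, -0.0283, 0.2344]
orientation: [-3.141, -0.0, 1.622]
contact_force: [0.4, -0.5, -0.9]
finger_gap: 0.0007
finger_force: 0.0
```

Call:
{"op": "drive_tool", "data": {
  "commands": [
    {"travel": [0, 0, -0.06], "yaw": 0, "jaw": 0},
    {"travel": [0, 0, -0.05], "yaw": 0, "jaw": 0},
    {"travel": [0, 0, 0], "yaw": 0, "jaw": 0},
    {"travel": [0, 0, 0], "yaw": 0, "jaw": 0}
  ]
}}

```text
time: 14.38
position: [0.6485, -0.0276, 0.3418]
orientation: [-3.141, -0.0, 1.623]
contact_force: [0.3, -0.5, -0.7]
finger_gap: 0.0006
finger_force: 0.0
```

```bash
python3 look.py l5; python3 - <<'E'
from h import *
C=cam('wrist');w=grab_frame('wrist')
m=cv2.inRange(cv2.cvtColor(w,40),(0,150,60),(5,255,255));c=max(cv2.findContours(m,0,1)[0],key=cv2.contourArea)[:,0]
print(c.min(0),c.max(0));c=c[(c[:,1]>2)];c=np.array([plane(C,p,.277) for p in c.astype(float)])[:,:2]
from scipy.optimize import least_squares
print(least_squares(lambda q:np.hypot(*(c-q[:2]).T)-q[2],[.64,.125,.024],loss='soft_l1',f_scale=.001).x)
print(blobs(w,(100,110,40),(125,255,255),(0,0,512,384)))
b=max(blobs(w,(100,110,40),(125,255,255),(0,0,512,384)))[3];h=hole(w,(b[0]-3,b[1]-3,b[0]+b[2]+3,b[1]+b[3]+3));u=np.array([np.cos(1.6233),np.sin(1.6233)]);print(h,'spot from hole',plane(C,h[1],.073)[:2]+.055*u)
cv2.imwrite('pics/w7.png',w)
E
```

```text
14.525 [ 0.64855448 -0.02715135  0.3410777 ] 1.6230397703574067 [ 0.44240908 -0.12166517 -0.44474387] 0.000580076059128496
3 [223.59666667 231.52333333] [0.64304844 0.12477755 0.028     ] to go [-1.84843744  0.22244521]
[244   0] [267   3]
[0.25570184 7.73146566 7.64054087]
[(np.int32(507), np.float64(254.75), np.float64(72.48), (np.int64(243), np.int64(60), np.int64(25), np.int64(26))), (np.int32(1107), np.float64(15.52), np.float64(81.6), (np.int64(0), np.int64(63), np.int64(38), np.int64(37)))]Traceback (most recent call last):
  File "<stdin>", line 8, in <module>
  File "h.py", line 32, in hole
    bl=cv2.inRange(cv2.cvtColor(im,cv2.COLOR_BGR2HSV)[y0:y1,x0:x1],(100,110,40),(125,255,255))
cv2.error: OpenCV(4.12.0) /io/opencv/modules/core/src/arithm.cpp:2036: error: (-215:Assertion failed) ! _src.empty() in function 'inRange'
```

```bash
python3 - <<'E'
from h import *
C=cam('wrist');w=cv2.imread('pics/w7.png')
h=hole(w,(238,55,272,90));t=plane(C,h[1],.073)[:2]
# foot yaw from plate tail edges: dark plate pixel sample around boss
g=cv2.cvtColor(w,40);roi=(200,40,310,130)
u=np.array([np.cos(1.623),np.sin(1.623)]);print(h,t,'spot',t+.055*u)
# plate tail corners predicted
n=np.array([-u[1],u[0]]);P=[np.r_[t-.025*u+k*.032*n,.028] for k in(-1,1)];q=proj(C,P);print(q)
for y in range(int(q[:,1].mean())-14,int(q[:,1].mean())+4,4):
    r=w[y,190:320].max(1).astype(int);d=np.where(r<120)[0]+190;print(y,d.min() if len(d) else None,d.max() if len(d) else None)
E
```

```text
[ WARN:0@0.279] global loadsave.cpp:275 findDecoder imread_('pics/w7.png'): can't open/read file: check file path/integrity
Traceback (most recent call last):
  File "h.py", line 31, in hole
    x0,y0,x1,y1=box; g=im[y0:y1,x0:x1].max(2).astype(float)
                       ~~^^^^^^^^^^^^^
TypeError: 'NoneType' object is not subscriptable
```

```bash
python3 - <<'E'
from h import *
C=cam('wrist');w=grab_frame('wrist');cv2.imwrite('pics/w7.png',w)
h=hole(w,(238,55,272,90));t=plane(C,h[1],.073)[:2]
u=np.array([np.cos(1.623),np.sin(1.623)]);print(h,t,'spot',t+.055*u)
n=np.array([-u[1],u[0]]);P=[np.r_[t-.025*u+k*.032*n,.028] for k in(-1,1)]+[np.r_[t+0*u+k*.032*n,.028] for k in(-1,1)];q=proj(C,P);print(q)
for y in range(int(q[2:,1].mean()),int(q[:2,1].mean())+6,3):
    r=w[y,190:320].max(1).astype(int);print(y,''.join('#' if v<75 else '+' if v<110 else '.' for v in r))
E
```

```text
(np.int32(208), array([254.12980769,  69.48557692])) [0.64207459 0.07320557] spot [0.6392047  0.12813065]
[[277.90438328  90.93395529]
 [230.41373753  90.97503063]
 [278.24738524  71.38603147]
 [230.05316698  71.43289535]]
71 ...........................................+++.++++++++++++#############++++++#########+..........................................
74 ...........................................++.....+++++++++############+++++++#++++++++...........................................
77 ..................................................+++........+########+++++++++...................................................
80 .................................................++++..............++++++++++++.......+...........................................
83 .................................................+++.........................++..+................................................
86 ............................................+...++++++++++++++++++++++.......+....................................................
89 ...........................................+........+...++.+++++++++++............................................................
92 ...................................................+..............................................................................
95 ..................................................................................................................................
```

Call:
{"op": "drive_tool", "data": {
  "commands": [
    {"travel": [0.025, 0, 0], "yaw": 0, "jaw": 0},
    {"travel": [0, 0, 0], "yaw": 0, "jaw": 0},
    {"travel": [0, 0, 0], "yaw": 0, "jaw": 0},
    {"travel": [0, 0, 0], "yaw": 0, "jaw": 0}
  ]
}}

```text
time: 15.12
position: [0.6476, -0.0024, 0.3424]
orientation: [-3.141, 0.0, 1.623]
contact_force: [-0.1, -0.7, 0.0]
finger_gap: 0.0001
finger_force: 0.0
```

```bash
python3 - <<'E'
from h import *
C=cam('wrist');w=grab_frame('wrist');cv2.imwrite('pics/w8.png',w);print(C[2],bot.get_state()['position'])
q=proj(C,[.644,.070,.073])[0];print(q);x,y=q.astype(int)
hs=cv2.cvtColor(w,40)[y-24:y+25,x-26:x+27].astype(int)
for r in hs: print(''.join(('B' if v[2]>140 else 'b' if v[2]>90 else 'd') if 98<v[0]<125 and v[1]>110 else '#' if v[2]<60 else '+' if v[2]<115 else 'g' if 60<v[0]<95 and v[1]>70 else '.' for v in r))
m=cv2.inRange(cv2.cvtColor(w,40),(0,150,60),(5,255,255));c=max(cv2.findContours(m,0,1)[0],key=cv2.contourArea)[:,0]
print(c.min(0),c.max(0))
c=c[(c[:,1]>2)];c=np.array([plane(C,p,.277) for p in c.astype(float)])[:,:2]
from scipy.optimize import least_squares
print(least_squares(lambda q:np.hypot(*(c-q[:2]).T)-.0235,[.64,.125],loss='soft_l1',f_scale=.001).x)
E
```

```text
[0.64212591 0.07441305 0.51211995] [ 0.64753862 -0.00233095  0.3424822 ]
[254.96290265  93.4646788 ]
#################################################++..
#################################################+...
+++++#+#+######################################++....
...++++++++++++++++#####################+#+###+++....
...++++++++++++++++###################+++++++++++....
....++++++++++++++###################++++++++++++....
....++++++++++++++#################++++++++++++++....
....++++++++++++++###############+++++++++++.+.++....
....+++++++++++++################++++++++++++.+++....
....+++++++++++++################++++++++++++++++....
....+++++++++++++#################+++++++++++++++....
....++++++++++++++++#++##++++##++++++++++.+.+++++....
....+++++++++++++bbbbbbbbbbbbbbbbbbbbb+++.+++++++....
....+++++++++++bbbbbbbbbbbbbbbbbbbBBBbb++++++++++....
....++++++++++.bbBbBBBbbBBBbBBBBBBBBBBb+++++.++++....
....++++++++++bbbBbBBBBbBBBBBBBBBBBBBBb+++...++++....
....++++++++++bbbBBBBBBBBBBBBBBBBBBBBBb++++..++++....
....++++++++++bbBbBBBBBBBBbbBBBBBBBBBBb++.+++++++....
....++++++++++bBBBBBBBBBbbb
[... 990 characters left out ...]
+++.....
......++.+++++++......................++..+.++++.....
.......++..+++++++++++++++++++++++++++++++.+..++.....
.....+++++.++++++++.+++++++++++++++++++..++..+++.....
......+...++++++..+++++++++++...+.....++.+++.++++....
.....++++.+++.+.+.+...+++.+++++..+.+....+++...++.....
.....................................................
.....................................................
.....................................................
.....................................................
.....................................................
.....................................................
.....................................................
[219   0] [294  46]
[0.64076738 0.12543371]
```

Call:
{"op": "drive_tool", "data": {
  "commands": [
    {"travel": [0.0425, 0, 0], "yaw": 0, "jaw": 0},
    {"travel": [0.0425, 0, 0], "yaw": 0, "jaw": 0},
    {"travel": [0.0426, 0, 0], "yaw": 0, "jaw": 0},
    {"travel": [0, 0, 0.02], "yaw": 0, "jaw": 0},
    {"travel": [0, 0, 0.02], "yaw": 0, "jaw": 0}
  ]
}}

```text
time: 15.8
position: [0.6408, 0.1259, 0.3021]
orientation: [3.141, 0.0, 1.624]
contact_force: [-0.2, -0.1, -0.4]
finger_gap: 0.0002
finger_force: 0.0
```

Call:
{"op": "drive_tool", "data": {
  "commands": [
    {"travel": [0, 0, 0], "yaw": 0, "jaw": 0},
    {"travel": [0, 0, 0], "yaw": 0, "jaw": 0},
    {"travel": [0, 0, 0], "yaw": 0, "jaw": 0}
  ]
}}

```text
time: 16.18
position: [0.6411, 0.1254, 0.3036]
orientation: [3.14, 0.0, 1.623]
contact_force: [0.1, 1.0, -0.4]
finger_gap: 0.0003
finger_force: 0.0
```

Now press down: 31 mm would bring the tip to about z 0.2725, so I'll go there and then step gently.

Call:
{"op": "drive_tool", "data": {
  "commands": [
    {"travel": [0, 0, 0.012], "yaw": 0, "jaw": 0},
    {"travel": [0, 0, 0.007], "yaw": 0, "jaw": 0},
    {"travel": [0, 0, 0.006], "yaw": 0, "jaw": 0},
    {"travel": [0, 0, 0.005], "yaw": 0, "jaw": 0},
    {"travel": [0, 0, 0], "yaw": 0, "jaw": 0}
  ]
}}

```text
time: 16.8
position: [0.6407, 0.1256, 0.2723]
orientation: [-3.141, 0.0, 1.623]
contact_force: [-1.9, -1.0, 2.4]
finger_gap: 0.0005
finger_force: 1.1
```

Call:
{"op": "drive_tool", "data": {
  "commands": [
    {"travel": [0, 0, 0.002], "yaw": 0, "jaw": 0},
    {"travel": [0, 0, 0.001], "yaw": 0, "jaw": 0},
    {"travel": [0, 0, 0.001], "yaw": 0, "jaw": 0},
    {"travel": [0, 0, 0], "yaw": 0, "jaw": 0}
  ]
}}

```text
time: 17.3
position: [0.6409, 0.1256, 0.2691]
orientation: [3.141, 0.0, 1.623]
contact_force: [-2.2, -1.1, 4.7]
finger_gap: 0.0007
finger_force: 2.7
```

Call:
{"op": "drive_tool", "data": {
  "commands": [
    {"travel": [0, 0, 0.001], "yaw": 0, "jaw": 0},
    {"travel": [0, 0, 0], "yaw": 0, "jaw": 0}
  ]
}}

```text
time: 17.55
position: [0.6409, 0.1256, 0.2689]
orientation: [3.14, 0.0, 1.623]
contact_force: [-3.5, -0.6, 10.6]
finger_gap: 0.0
finger_force: 5.0
```

Call:
{"op": "drive_tool", "data": {
  "commands": [
    {"travel": [0, 0, 0.001], "yaw": 0, "jaw": 0},
    {"travel": [0, 0, 0], "yaw": 0, "jaw": 0},
    {"travel": [0, 0, 0], "yaw": 0, "jaw": 0}
  ]
}}

```text
time: 17.92
position: [0.6409, 0.1256, 0.2686]
orientation: [3.139, 0.0, 1.623]
contact_force: [-6.0, -1.0, 14.1]
finger_gap: 0.0008
finger_force: 7.3
```

Call:
{"op": "drive_tool", "data": {
  "commands": [
    {"travel": [0, 0, -0.008], "yaw": 0, "jaw": 0},
    {"travel": [0, 0, -0.01], "yaw": 0, "jaw": 0},
    {"travel": [0, 0, -0.03], "yaw": 0, "jaw": 0},
    {"travel": [0, 0, -0.05], "yaw": 0, "jaw": 0},
    {"travel": [0, 0, 0], "yaw": 0, "jaw": 0}
  ]
}}

```text
time: 18.55
position: [0.6417, 0.1258, 0.3686]
orientation: [3.135, -0.0, 1.623]
contact_force: [-0.1, 0.7, -0.3]
finger_gap: 0.0003
finger_force: 0.0
```

Call:
{"op": "drive_tool", "data": {
  "commands": [
    {"travel": [-0.0425, 0, 0], "yaw": 0, "jaw": 0},
    {"travel": [-0.0425, 0, 0], "yaw": 0, "jaw": 0},
    {"travel": [-0.0425, 0, 0.03], "yaw": 0, "jaw": 0},
    {"travel": [0, 0, 0], "yaw": 0, "jaw": 0},
    {"travel": [0, 0, 0], "yaw": 0, "jaw": 0}
  ]
}}

```text
time: 19.18
position: [0.6476, -0.0014, 0.3345]
orientation: [-3.141, -0.0, 1.623]
contact_force: [-0.2, -0.4, -0.1]
finger_gap: 0.0006
finger_force: 0.0
```

```bash
python3 look.py l9; python3 - <<'E'
from h import *
C=cam('wrist');w=grab_frame('wrist');q=proj(C,[.6428,.070,.073])[0];x,y=q.astype(int)
print('hole expected',q,hole(w,(x-20,y-20,x+20,y+20)))
m=blobs(cv2.imread('pics/l9.png'),(0,170,90),(4,255,255),(180,140,260,190));print('knob side now',m)
m=blobs(cv2.imread('pics/l1.png'),(0,170,90),(4,255,255),(180,140,260,190));print('knob side l1',m)
E
```

```text
19.325 [ 6.47640967e-01 -6.06210580e-04  3.35182596e-01] 1.6246397593020463 [ 0.27426182 -0.08363871 -0.14797665] 0.0006060750913177676
3 [223.5 231.5] [0.64335838 0.12486071 0.028     ] to go [-2.15838147  0.13929383]
hole expected [253.68280255  94.97992955] (np.int32(109), array([253.76146789,  95.14678899]))
knob side now [(np.int32(168), np.float64(220.13), np.float64(161.71), (np.int64(212), np.int64(156), np.int64(17), np.int64(13)))]
knob side l1 [(np.int32(175), np.float64(220.23), np.float64(161.76), (np.int64(212), np.int64(156), np.int64(17), np.int64(13)))]
```

The foot hasn't moved, the knob has sprung back up and the robot is clear, so I'm handing in.

```bash
python3 -c "
from plant import bot
print(bot.finish_job())"
```

```text
the job is handed in; nothing more can be done
None
```

I slid the foot flat until its spot lay within about 1 mm of straight under the punch by my camera measurements, then let it go. I pressed the punch down on it at about 14 N, the knob sprang back up and the foot stayed put, and I handed the job in at about 19 s; no verdict was returned.

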